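Set up the spring work-holder for painting and hold its jaw open at the mark

TASK

Get the spring work-holder ready for the next hairpin: take the rest with the notched top out of the wooden rack and plug it upright and fully home in the slot in the holder's bed, either way round, and let go of it. Then take the sprung jaw by its upright grip, pull it back until its pointer is level with the tip of the cursor on the edge of the bed, and finish while still holding it there so that I can lay the pin in. Leave the other two rests, the glaze jar and the brush pot where they are.

Things in the scene. Friction and masses are not known exactly. Their poses are not given: they have to be found in the camera images.
- notched_center (a point): middle of the head of the notched rest, a loose wooden block (110 g): head 42 mm long (x) x 32 mm thick (y) x 50 mm high, a notch 16 mm wide and 10 mm deep along the whole top (x). This point is 25 mm above the head's underside (shoulder). z up. Grip it across the 32 mm. It starts in one of the rack's holes, shoulder on the rack's top, and lifts straight out.
- notched_foot (a point): middle of the lower end of the notched rest's aluminium tang, 43 mm below the middle of its head, same axes. The tang is 26 mm (x) x 16 mm (y) x 18 mm long, tapered a little at its end.
- rack: wooden rack, fixed on the bench: block 75 mm (x) x 235 mm (y) x 28 mm high, origin under its middle; three holes in a row along y, 72 mm apart, 2 mm loose all round, each with a rest standing in it (long side of the head along the row)
- flat_center (a point): middle of the head of another rest of the same size, with a plain flat top; standing in the rack; leave it alone
- round_center (a point): middle of the head of a third rest of the same size, with a half-round ridge, 20 mm wide, along its top; standing in the rack; leave it alone
- holder: spring work-holder: aluminium bed 270 mm (x) x 160 mm (y) x 24 mm fixed on the bench, origin under its middle. x runs along the bed from the sprung jaw to the fixed jaw, z up. Both jaws are 116 mm wide, their tops 71 mm above the bench; the fixed jaw's face is 50 mm to +x of the slot's middle, the sprung jaw's (home) 53 mm to -x. The end plate at its -x end rises to 64 mm.
- slot (a point): middle of the mouth of the slot in the top of the holder's bed, 24 mm above the bench: 28 mm (x) x 18 mm (y), 20 mm deep, chamfered. Axes as the holder's. When the rest is home its shoulder lies on the bed and its foot is 18 mm below this point.
- jaw (a joint): travel of the sprung jaw in m: 0 home (nearest the fixed jaw, against its stops), growing as it is pulled back along the holder's -x, at most 0.055. Two springs push it home with about 5 N at home and 120 N/m more (about 10 N at 45 mm); let go, it goes home by itself.
- pull_grip (a point): middle of the sprung jaw's upright black pull grip, 90 mm above the bench: 14 mm thick (x) x 46 mm wide (y), standing 40 mm high on top of the jaw (70 to 110 mm above the bench). Moves with the jaw; axes as the holder's. 115 mm behind it (to -x, jaw home) is the end plate.
- jaw_pointer (a point): tip of the small steel pointer on the +y end of the sprung jaw, in line with the middle of the pull grip, 28 mm above the bench; moves with the jaw; axes as the holder's
- cursor_tip (a point): tip of the cursor, the mark to pull to: a dark steel saddle 12 mm wide with a small brass thumbscrew, clamped over the +y edge of the bed, its tip just beside the pointer's path, 28 mm above the bench; axes as the holder's. It stands 22 to 45 mm to -x of the pointer at home. Level means at the same place along the holder's x.
- glaze_jar: closed amber glaze jar, 52 mm across, 75 mm high, loose; origin under its middle; leave it alone
- brush_pot: white pot 76 mm across, 90 mm high with brushes standing in it up to about 150 mm, loose; origin under its middle; leave it alone
There are look-alikes about, which are no part of the job. What is shaped like the part that bears notched_center but black is not meant.

How it is judged:
By the outcome, as a careful person would: the job done as asked, in the order asked, and still so for the second after the job is handed in, while the arm keeps its last pose, push and grip.
It also fails if it takes over 58 s, if anything falls off the work surface, if the arm or the gripper's body presses on something with over 40 N, if the wrist force passes 120 N, or if a joint passes its speed limit or range.

ROBOT

A 6-joint arm with a two-finger parallel gripper is mounted at the origin on the work surface. World frame = base frame: x ahead of the robot, y to its left, z up, the work surface at z = 0. Lengths are in m, angles in rad, forces in N, time in s.
With the tool pointing down it reaches from about 0.3 to 0.875 m from the base axis. Payload 6.4 kg.
Tool frame: the origin (TCP) lies midway between the tips of the shut fingers; the grasp point (between the pads) lies 19 mm behind it (ctrl.pinch_z is the distance from the TCP to the grasp point, in m); z points along the fingers, y is the line along which they close (so a half turn about z gives the same grasp; the last joint's range is limited). The gripper opens to 85 mm and grips with 20 to 120 N. Pads are 22 mm wide; open, the fingers measure 114 mm over their backs; the gripper's body (76 mm by 85 mm) begins 54 mm behind the grasp point. The pads swing forward as they close: fully open they stand 13 mm farther back than shut.
Start: joints at [1.085, 0.181, 1.607, -0, 1.354, -0.206], TCP at [0.159, 0.553, 0.231] pointing down, gripper open.
Joint ranges: [-2.99, 2.99], [-0.89, 2.07], [0.3, 2.58], [-1.14, 4.28], [0, 2.63], [-3.12, 3.12]. Speed limits (rad/s): [2.57, 2.57, 3.01, 3.14, 3.14, 3.14].

INTERFACE

Orientations are given as a unit quaternion [w, x, y, z].
In Python, from bench import ctrl gives the robot as it stands.
- The arm moves only by the tool apply_moves, never from a script. Its argument "moves" is a list of rows, each an object with "jaw": the opening, from 0 (shut) to 1 (fully open); "offset": the shift along the tool's x, y, z in mm, a list of three; "rot": the turn, a rotation vector about the tool's x, y, z in degrees, a list of three. In form: [{"jaw": jaw, "offset": [dx, dy, dz], "rot": [ax, ay, az]}, ...]. A call has exactly 5 rows; each row shifts and turns the commanded pose from where the row before left it, along the tool's axes as they then stand; what a row does not reach is not made up. A row lasts 1/8 s, in which the tool goes at most 62.5 mm and 10.7 degrees, less where a joint would pass 70% of its speed; a pose out of reach is approached as far as the arm can. A call is refused whole if a number of a shift passes 62.5 or a number of a turn 10.7, either way. A call with a gripper value outside its range is refused whole. The fingers move at their own pace and stop on an object; the grip force is fixed at half the most. Time passes only in rows, so rows that do not move let the fingers close, or fill a call up. It gives the time, the measured TCP pose, the force, the opening and the grip force at its end, in the units of the state.
- ctrl.get_obs(): the state, without advancing time (a new reading comes with each control period).
- ctrl.camera(name): name is "scene" or "top"; returns (picture, depth): 420x560x3 uint8, red, green, blue; 420x560 float32, m along the optical axis (not along the pixel's ray), 0 where there is no reading.
- ctrl.camera_params(name): a dict with "K" (3x3 intrinsics, pixels), "cam_to_world" (4x4, takes a point from camera to world coordinates). Camera axes: x right, y down, z forward; pixel columns grow to the right and rows downward; lengths in m; the calibration is good to about 2 mm. A picture is of the moment at which its call begins. camera_params takes no time and is no camera call.
- ctrl.hand_in(): hands the job in; it is judged then, once.
Trained networks look in the newest picture that a camera, given by its name, has taken for a name from the list of things; names that differ only in an ending like _2 or _b are one class to them, and where a whole thing is asked for, a point or a joint stands for the part that bears it (a point fixed in the world has none). Each returns a list of dicts, best first, with "score" (0 to 1); they miss things now and then, are a little off and sometimes report something else, mostly with a low value. They report only what shows in the picture. A call takes as long as a camera call. They do not tell look-alikes from the thing itself.
- ctrl.outline_of(camera, target): "region" (420x560 bool, what is visible of it) and "position" ([column, row] in pixels, amid what is visible of it).
The state is a dict: "time_s": time; "q": joint angles; "dq": joint speeds; "joint_efforts": joint torques, N m; "eef_pos": TCP position; "eef_rot": TCP orientation; "wrist_force": force on the tool from outside, world axes, zero at the start; "torque": the same for the moment, N m; "opening": opening from 0.0 (shut) to 1.0 (fully open); "grasp_force": force on a finger pad.
Only numpy, scipy, OpenCV 4.12 (cv2) and the standard library are available. Lean on these libraries where they do the work, as an engineer would, in place of code of your own. Each camera call takes 0.05 s, during which the arm holds its last target. There are 200 camera calls.

## Working session

There is one attempt and no reset: what is moved stays moved. The work goes in short steps, Python scripts to look and compute and a tool call to move; the robot and the scene stay as the last step left them, time stands still between calls to the robot, and variables do not carry over. Pictures are saved under pics/ and viewed, at most 10 in all, crops included, and the job is handed in when it is done.

Besides the shell and the picture viewer there is one more tool, called after "Request:" by a JSON object that holds its "name" and its "arguments". apply_moves: Moves the arm, as the interface text tells. Its arguments: {"type":"object","properties":{"moves":{"type":"array"}},"required":["moves"]}

```bash
mkdir -p pics
cat > h.py <<'E'
import numpy as np, cv2
from bench import ctrl
def world(cam,depth,mask):
    P=ctrl.camera_params(cam);K=np.array(P["K"]);T=np.array(P["cam_to_world"])
    v,u=np.nonzero(mask&(depth>0));z=depth[v,u]
    p=np.c_[(u-K[0,2])/K[0,0]*z,(v-K[1,2])/K[1,1]*z,z]
    return p@T[:3,:3].T+T[:3,3],u,v
E
python3 - <<'E'
from h import *
ims=[]
for c in("scene","top"):
    p,d=ctrl.camera(c);np.savez(f"{c}.npz",p=p,d=d)
    cv2.imwrite(f"pics/{c}0.png",p[:,:,::-1])
    for t in("notched_center","flat_center","round_center","rack","holder","jaw","pull_grip","jaw_pointer","cursor_tip","slot","glaze_jar","brush_pot"):
        try:
            for r in ctrl.outline_of(c,t)[:4]:
                w,_,_=world(c,d,r["region"]); print(c,t,round(r["score"],2),np.round(r["position"]),r["region"].sum(),np.round(np.median(w,0),3) if len(w) else '')
        except Exception as e: print(c,t,e)
print(ctrl.get_obs()); print(ctrl.pinch_z)
E
```

```text
scene notched_center 0.83 [324. 210.] 329 [0.465 0.109 0.052]
scene notched_center 0.59 [330. 239.] 367 [0.575 0.14  0.067]
scene flat_center 0.54 [384. 252.] 364 [0.588 0.283 0.07 ]
scene round_center 0.57 [354. 245.] 309 [0.581 0.211 0.066]
scene rack 0.7 [355. 258.] 1871 [0.595 0.213 0.026]
scene holder 0.79 [207. 237.] 5255 [ 0.6   -0.18   0.027]
scene holder 0.74 [332. 236.] 332 [0.575 0.14  0.067]
scene jaw 0.68 [207. 220.] 862 [ 0.586 -0.182  0.066]
scene pull_grip 0.94 [206. 222.] 906 [ 0.586 -0.182  0.066]
scene pull_grip 0.23 [134. 191.] 485 [ 0.502 -0.441  0.05 ]
scene jaw_pointer 0.83 [206. 226.] 863 [ 0.586 -0.182  0.067]
scene jaw_pointer 0.34 [332. 236.] 367 [0.575 0.14  0.067]
scene slot 0.74 [208. 238.] 5108 [ 0.601 -0.18   0.027]
scene glaze_jar 0.79 [134. 191.] 457 [ 0.502 -0.441  0.052]
scene brush_pot 0.65 [444. 279.] 1326 [0.661 0.433 0.063]
top notched_center 0.78 [220. 218.] 278 [0.558 0.14  0.068]
top flat_center 0.53 [164. 219.] 329 [0.57  0.281 0.075]
top round_center 0.57 [192. 218.] 289 [0.562 0.21  0.067]
top rack 0.8 [196. 226.] 1827 [0.554 0.203 0.027]
[... 634 characters left out ...]
 array([ 1.08472072e+00,  1.80787957e-01,  1.60701813e+00,  5.51329483e-06,
        1.35378547e+00, -2.06286036e-01]), 'dq': array([ 7.41458087e-05, -6.33856315e-04,  9.85618859e-04,  5.86028423e-04,
       -2.22805193e-05,  2.91581979e-04]), 'joint_efforts': array([ 6.81864440e-04, -4.44844294e+01, -3.51672506e+01, -2.76121036e-04,
        7.41771037e-04,  3.35647201e-05]), 'eef_pos': array([0.15876712, 0.55265756, 0.23128646]), 'eef_rot': array([-2.34507965e-06,  1.39439518e-01,  9.90230590e-01,  1.43242512e-06]), 'wrist_force': array([-0.49265281, -0.76553147, -0.24582142]), 'torque': array([-0.03992965,  0.0152798 , -0.01976594]), 'grasp_force': 0.0, 'opening': 0.9982212703769524}
0.0187
```

View pics/top0.png

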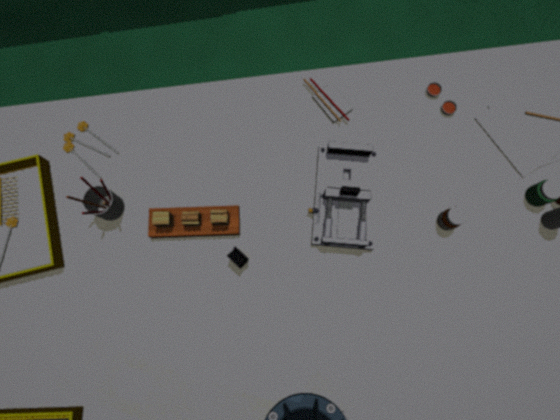

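View pics/scene0.png

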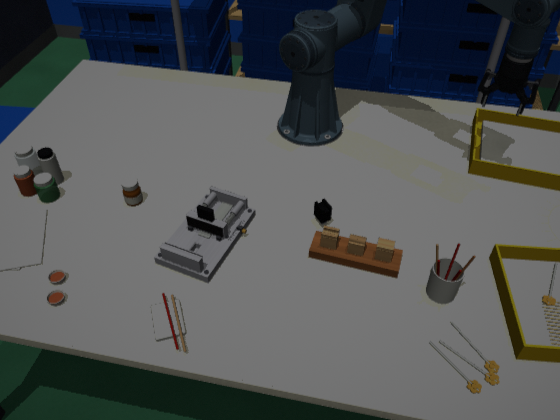

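The top view shows the rack's rests at (162,218), (191,218) and (219,217), a black look-alike at (237,258), and the holder around (345,196). Its cursor is at (313,211), the end plate is towards the robot, and holder +x points away from it. I'll enlarge the rack and the holder.

Run:
```python
from h import *
def g(a):return np.clip(255*(a/255.)**.6,0,255).astype(np.uint8)
t=np.load("top.npz")["p"];s=np.load("scene.npz")["p"]
a=cv2.resize(g(s[215:280,295:415]),(400,217),interpolation=3)
b=cv2.resize(g(t[195:275,145:255]),(400,291),interpolation=3)
c=cv2.resize(g(t[138:258,300:386]),(400,558),interpolation=3)
l=np.zeros((558,400,3),np.uint8);l[:217]=a;l[230:521]=b
cv2.imwrite("pics/crop1.png",np.hstack([l,c])[:,:,::-1])
```

```text
(no output)
```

View pics/crop1.png

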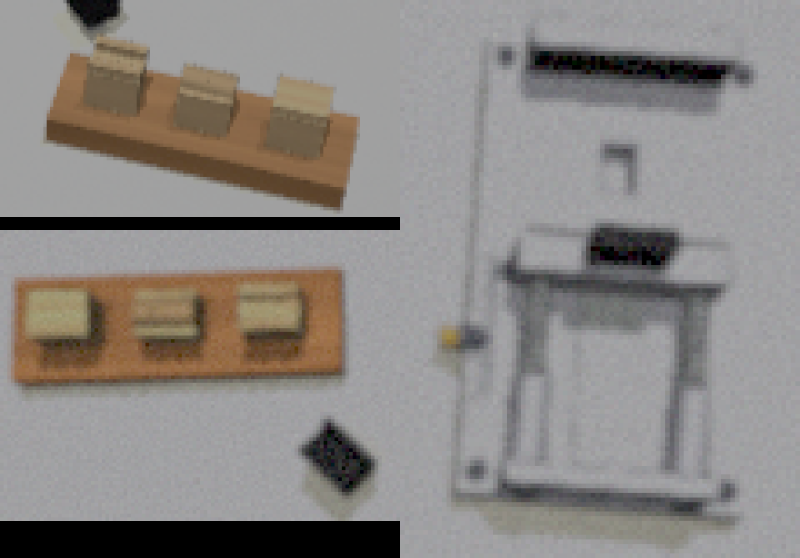

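Run:
```python
from h import *
np.set_printoptions(precision=4,suppress=True,linewidth=150)
for c in("top","scene"):
    z=np.load(f"{c}.npz");d=z["d"];P,u,v=world(c,d,np.ones(d.shape,bool))
    b=(P[:,2]<.01)&(abs(P[:,0]-.5)<.15)&(abs(P[:,1])<.08); print(c,"bench z",np.median(P[b,2]),P[b,2].std())
    r=(P[:,2]>.022)&(P[:,2]<.034)&(P[:,0]>.45)&(P[:,0]<.7)&(P[:,1]>.07)&(P[:,1]<.35)
    print("rack top",cv2.minAreaRect(P[r,:2].astype(np.float32)*1000))
    for y in(.14,.212,.283):
        m=(abs(P[:,1]-y)<.03)&(P[:,2]>.045)&(abs(P[:,0]-.57)<.06)
        Q=P[m];print(y,len(Q),"mean",Q[:,:2].mean(0))
        for lo in np.arange(.53,.61,.004):
            s=(Q[:,0]>=lo)&(Q[:,0]<lo+.004)&(abs(Q[:,1]-np.median(Q[:,1]))<.015)
            if s.sum():print("  x%.3f n%d zmax %.1f med %.1f"%(lo,s.sum(),Q[s,2].max()*1e3,np.median(Q[s,2])*1e3),end=";")
        print()
    # holder
    m=(P[:,2]>.019)&(P[:,2]<.03)&(abs(P[:,0]-.58)<.2)&(abs(P[:,1]+.18)<.12)
    print("bed",m.sum(),cv2.minAreaRect(P[m,:2].astype(np.float32)*1000))
    for n,l,h in(("jaws",.064,.076),("grip",.085,.12),("plate",.058,.066)):
        m=(P[:,2]>l)&(P[:,2]<h)&(abs(P[:,0]-.58)<.2)&(abs(P[:,1]+.18)<.12)
        print(n,m.sum(),P[m].mean(0),P[m].min(0),P[m].max(0))
```

```text
top bench z -0.0013876242490890034 0.0020427835806332093
rack top ((567.52783203125, 213.31588745117188), (235.52890014648438, 76.22986602783203), 84.47005462646484)
0.14 271 mean [0.5585 0.1407]
  x0.542 n35 zmax 79.4 med 63.6;  x0.546 n23 zmax 79.8 med 76.2;  x0.550 n12 zmax 78.7 med 77.2;  x0.554 n14 zmax 69.3 med 66.7;  x0.558 n20 zmax 70.8 med 66.9;  x0.562 n18 zmax 69.8 med 66.2;  x0.566 n28 zmax 80.9 med 69.4;  x0.570 n20 zmax 79.7 med 76.0;  x0.574 n9 zmax 79.3 med 75.5;
0.212 259 mean [0.5643 0.2114]
  x0.546 n2 zmax 58.8 med 55.8;  x0.550 n29 zmax 69.5 med 61.0;  x0.554 n24 zmax 75.9 med 66.9;  x0.558 n26 zmax 79.2 med 72.1;  x0.562 n20 zmax 79.9 med 75.5;  x0.566 n20 zmax 78.9 med 76.9;  x0.570 n17 zmax 78.5 med 75.3;  x0.574 n9 zmax 74.6 med 69.0;  x0.578 n14 zmax 71.7 med 65.9;  x0.582 n5 zmax 67.0 med 65.9;
0.283 293 mean [0.5714 0.2824]
  x0.554 n18 zmax 75.2 med 61.3;  x0.558 n33 zmax 81.1 med 74.8;  x0.562 n19 zmax 80.2 med 76.6;  x0.566 n19 zmax 79.4 med 76.6;  x0.570 n19 zmax 81.0 med 76.7;  x0.574 n19 zmax 79.1 med 76.7;  x0.578 n16 zmax 80.2 med 76.6;  x0.582 n25
[... 1342 characters left out ...]
med 75.9;  x0.558 n7 zmax 77.8 med 76.4;  x0.562 n11 zmax 80.3 med 77.6;  x0.566 n10 zmax 81.0 med 78.7;  x0.570 n20 zmax 80.9 med 78.7;  x0.574 n15 zmax 80.8 med 77.2;  x0.578 n15 zmax 80.0 med 77.7;  x0.582 n11 zmax 79.5 med 76.8;  x0.586 n61 zmax 82.5 med 67.8;  x0.590 n55 zmax 79.2 med 63.1;  x0.594 n8 zmax 79.5 med 56.9;
bed 2503 ((587.0551147460938, -184.60992431640625), (180.26580810546875, 274.098876953125), 77.34626007080078)
jaws 667 [ 0.6315 -0.1995  0.0694] [ 0.4453 -0.275   0.064 ] [ 0.7244 -0.1082  0.076 ]
grip 171 [ 0.5834 -0.1881  0.1016] [ 0.5681 -0.213   0.085 ] [ 0.5948 -0.1669  0.1138]
plate 343 [ 0.5678 -0.1831  0.0623] [ 0.4452 -0.2759  0.058 ] [ 0.7256 -0.1076  0.066 ]
```

The depth profile settles it. The rest at top px (219,217) / scene px (330,238) has a dip about 10 mm deep across its middle, so it is the notched rest. The rest at (191,218) has a ridge and the one at (162,218) is flat. The black one at (237,258) is the decoy. Its centre is about (0.562, 0.141), with the row at 84.5°. I'll turn the tool and go above it.

Request:
{"name": "apply_moves", "arguments": {"moves": [{"jaw":0.6,"offset":[0,0,0],"rot":[0,0,10]},{"jaw":0.6,"offset":[0,0,0],"rot":[0,0,10]},{"jaw":0.6,"offset":[0,0,0],"rot":[0,0,10]},{"jaw":0.6,"offset":[0,0,0],"rot":[0,0,10]},{"jaw":0.6,"offset":[0,0,0],"rot":[0,0,10]}]}}

```text
time_s: 1.92
eef_pos: [0.1588, 0.5527, 0.2313]
eef_rot: [0.0, 0.547, 0.837, -0.0]
wrist_force: [-0.2, -0.1, 0.0]
opening: 0.602
grasp_force: 0.0
```

Request:
{"name": "apply_moves", "arguments": {"moves": [{"jaw":0.6,"offset":[0,0,0],"rot":[0,0,10]},{"jaw":0.6,"offset":[0,0,0],"rot":[0,0,10]},{"jaw":0.6,"offset":[0,0,0],"rot":[0,0,9.5]},{"jaw":0.6,"offset":[-30,36,0],"rot":[0,0,0]},{"jaw":0.6,"offset":[-30,36,0],"rot":[0,0,0]}]}}

```text
time_s: 2.55
eef_pos: [0.225, 0.4854, 0.2312]
eef_rot: [0.0, 0.74, 0.673, 0.0]
wrist_force: [1.4, 0.1, 0.2]
opening: 0.598
grasp_force: 0.0
```

Request:
{"name": "apply_moves", "arguments": {"moves": [{"jaw":0.6,"offset":[-31,37,0],"rot":[0,0,0]},{"jaw":0.6,"offset":[-31,37,0],"rot":[0,0,0]},{"jaw":0.6,"offset":[-31,37,0],"rot":[0,0,0]},{"jaw":0.6,"offset":[-31,37,0],"rot":[0,0,0]},{"jaw":0.6,"offset":[-31,37,0],"rot":[0,0,0]}]}}

```text
time_s: 3.18
eef_pos: [0.3949, 0.3127, 0.2315]
eef_rot: [0.0, 0.74, 0.672, 0.0]
wrist_force: [0.7, -0.7, -0.1]
opening: 0.598
grasp_force: 0.0
```

Request:
{"name": "apply_moves", "arguments": {"moves": [{"jaw":0.6,"offset":[-31,37,10],"rot":[0,0,0]},{"jaw":0.6,"offset":[-31,37,20],"rot":[0,0,0]},{"jaw":0.6,"offset":[-31,37,20],"rot":[0,0,0]},{"jaw":0.6,"offset":[-31,37,20],"rot":[0,0,0]},{"jaw":0.6,"offset":[-31,37,20],"rot":[0,0,0]}]}}

```text
time_s: 3.8
eef_pos: [0.5642, 0.1405, 0.1408]
eef_rot: [0.0, 0.74, 0.672, 0.0]
wrist_force: [0.3, 0.1, 0.7]
opening: 0.601
grasp_force: 0.0
```

```bash
cat >> h.py <<'E'
from scipy.spatial.transform import Rotation as R
np.set_printoptions(precision=4,suppress=True,linewidth=150)
def delta(x,y,z,yaw):
    o=ctrl.get_obs();r=R.from_quat(np.roll(o["eef_rot"],-1));M=r.as_matrix()
    y0=np.degrees(np.arctan2(M[1,1],M[0,1]))
    print("t",o["time_s"],"pos",o["eef_pos"],"yaw",y0,"tilt z",M[:,2],"q",o["q"],"open",o["opening"],"F",o["wrist_force"])
    print("rotz",(y0-yaw+180)%360-180,"shift now-axes mm",M.T@(np.array([x,y,z])-o["eef_pos"])*1e3)
    c,s=np.cos(np.radians(yaw)),np.sin(np.radians(yaw));N=np.array([[s,c,0],[-c,s,0],[0,0,-1]]);N[:,0]=np.cross([c,s,0],[0,0,-1])
    print("shift in target axes mm",N.T@(np.array([x,y,z])-o["eef_pos"])*1e3)
E
python3 -c "
from h import *
delta(.562,.141,.035,-5.5)"
```

```text
t 3.8 pos [0.5642 0.1405 0.1408] yaw -5.538818252493766 tilt z [ 0.0005  0.0001 -1.    ] q [0.04   0.2897 1.6687 0.0001 1.1827 0.1366] open 0.6005635358645844 F [0.3112 0.148  0.7305]
rotz -0.03881825249376902 shift now-axes mm [  0.2575  -2.2846 105.8019]
shift in target axes mm [  0.2771  -2.2323 105.8029]
```

Request:
{"name": "apply_moves", "arguments": {"moves": [{"jaw":0.6,"offset":[0,-2,30],"rot":[0,0,0]},{"jaw":0.6,"offset":[0,0,30],"rot":[0,0,0]},{"jaw":0.6,"offset":[0,0,26],"rot":[0,0,0]},{"jaw":0.6,"offset":[0,0,20],"rot":[0,0,0]},{"jaw":0.6,"offset":[0,0,0],"rot":[0,0,0]}]}}

```text
time_s: 4.42
eef_pos: [0.5598, 0.1419, 0.0337]
eef_rot: [-0.001, 0.74, 0.672, -0.001]
wrist_force: [0.1, 0.2, 0.2]
opening: 0.6
grasp_force: 0.0
```

Request:
{"name": "apply_moves", "arguments": {"moves": [{"jaw":0,"offset":[0,0,0],"rot":[0,0,0]},{"jaw":0,"offset":[0,0,0],"rot":[0,0,0]},{"jaw":0,"offset":[0,0,0],"rot":[0,0,0]},{"jaw":0,"offset":[0,0,0],"rot":[0,0,0]},{"jaw":0,"offset":[0,0,0],"rot":[0,0,0]}]}}

```text
time_s: 5.05
eef_pos: [0.562, 0.1421, 0.0365]
eef_rot: [0.001, 0.74, 0.672, 0.001]
wrist_force: [-1.6, 0.4, 6.6]
opening: 0.364
grasp_force: 60.1
```

Request:
{"name": "apply_moves", "arguments": {"moves": [{"jaw":0,"offset":[0,0,-12],"rot":[0,0,0]},{"jaw":0,"offset":[0,0,-20],"rot":[0,0,0]},{"jaw":0,"offset":[0,0,-35],"rot":[0,0,0]},{"jaw":0,"offset":[0,0,-40],"rot":[0,0,0]},{"jaw":0,"offset":[0,0,-37],"rot":[0,0,0]}]}}

```text
time_s: 5.68
eef_pos: [0.5612, 0.142, 0.182]
eef_rot: [0.0, 0.74, 0.672, 0.001]
wrist_force: [0.1, 0.4, -1.0]
opening: 0.366
grasp_force: 59.5
```

Run:
```python
from h import *
delta(.66,-.21,.16,-102.5)
# holder geometry: refine from both cams
for c in("top","scene"):
    z=np.load(f"{c}.npz");d=z["d"];p=z["p"]
    P,u,v=world(c,d,np.ones(d.shape,bool))
    sel=(abs(P[:,0]-.58)<.2)&(abs(P[:,1]+.18)<.12)
    P=P[sel]
    for ang in(-12.0,-12.55,-13.0):
        a=np.radians(ang);X=np.c_[P[:,0]*np.cos(a)+P[:,1]*np.sin(a),-P[:,0]*np.sin(a)+P[:,1]*np.cos(a)]
        bed=(abs(P[:,2]-.024)<.005)
        jw=(abs(P[:,2]-.07)<.006);gr=P[:,2]>.1
        # jaw edges: fixed jaw is farthest x cluster
        fx=X[jw&(X[:,0]>X[gr,0].mean()+.05)]; sj=X[jw&(abs(X[:,0]-X[gr,0].mean())<.03)]
        f=lambda q:(np.percentile(q,[2,98])*1e3).round(1)
        print(c,ang,"bed x",f(X[bed,0]),"y",f(X[bed,1]),"fixed",f(fx[:,0]),f(fx[:,1]),"sprung",f(sj[:,0]),f(sj[:,1]),"grip top",f(X[gr,0]),f(X[gr,1]))
        # slope of fixed jaw top
        print("   slope deg",np.degrees(np.polyfit(fx[:,1],fx[:,0],1)[0]))
        lo=(P[:,2]<.019)&(P[:,2]>-.005)&(abs(X[:,0]-X[gr,0].mean()-.065)<.03)&(abs(X[:,1]-X[gr,1].mean())<.03)
        print("   slot low pts",lo.sum(),f(X[lo,0]),f(X[lo,1]),X[lo].mean(0),P[lo].mean(0))
```

```text
t 5.675 pos [0.5612 0.142  0.182 ] yaw -5.528526430408338 tilt z [ 0.0014  0.     -1.    ] q [ 0.0429  0.236   1.6451 -0.      1.2591  0.1394] open 0.3664509638977209 F [ 0.0725  0.3723 -0.9817]
rotz 96.9714735695917 shift now-axes mm [-340.8362  132.2495   22.1572]
shift in target axes mm [172.6713 322.2567  22.0325]
top -12.0 bed x [480.7 727.4] y [-142.5   13.5] fixed [718.9 739.6] [-121.2  -11.4] sprung [592.5 616.5] [-120.2   -8.3] grip top [596.  610.5] [-85.5 -42. ]
   slope deg 0.6014974618461408
   slot low pts 76 [641.4 693.1] [-84.5 -39.5] [ 0.6741 -0.0668] [ 0.6454 -0.2055  0.0077]
top -12.55 bed x [481.1 727.7] y [-136.9   19.5] fixed [719.7 740.3] [-114.2   -4.4] sprung [593.1 616.7] [-114.5   -2.6] grip top [596.7 611. ] [-79.7 -36.2]
   slope deg 0.07087522767137788
   slot low pts 76 [642.  693.6] [-78.2 -33. ] [ 0.6747 -0.0604] [ 0.6454 -0.2055  0.0077]
top -13.0 bed x [481.9 728.5] y [-132.1   24.2] fixed [720.1 740.5] [-108.4    1.4] sprung [593.5 616.9] [-109.8    2.1] grip top [597.2 611.4] [-75.1 -31.4]
   slope deg -0.363257606962321
   slot low pts 75 [642.4 
[... 218 characters left out ...]
-42.7]
   slope deg 0.43610848370381455
   slot low pts 46 [654.7 676.9] [-80.1 -61.4] [ 0.6626 -0.0728] [ 0.633  -0.209   0.0098]
scene -12.55 bed x [489.9 746.8] y [-137.6   20.1] fixed [721.6 744.4] [-113.8   -2.9] sprung [597.2 620.4] [-115.8   -2.6] grip top [600.  615.8] [-80.4 -36.8]
   slope deg -0.09228263415377376
   slot low pts 46 [655.4 677.7] [-73.8 -55.1] [ 0.6633 -0.0665] [ 0.633  -0.209   0.0098]
scene -13.0 bed x [490.4 747.3] y [-132.7   25.1] fixed [722.  745.1] [-108.     2.9] sprung [597.4 620.7] [-111.     2.1] grip top [600.6 616.3] [-75.7 -32.1]
   slope deg -0.5246099262037197
   slot low pts 46 [655.8 678.3] [-68.6 -50. ] [ 0.6638 -0.0612] [ 0.633  -0.209   0.0098]
```

```bash
cat >> h.py <<'E'
A=np.radians(-12.55);HX=np.array([np.cos(A),np.sin(A),0]);HY=np.array([-np.sin(A),np.cos(A),0])
def hw(x,y,z): return HX*x/1e3+HY*y/1e3+np.array([0,0,z/1e3])
def proj(cam,w):
    P=ctrl.camera_params(cam);p=np.linalg.inv(P["cam_to_world"])@np.r_[w,1];q=np.array(P["K"])@p[:3];return q[:2]/q[2]
def crop(cam,p,u0,v0,w,h,k,polys):
    a=np.clip(255*(p[v0:v0+h,u0:u0+w]/255.)**.6,0,255).astype(np.uint8)[:,:,::-1]
    a=cv2.resize(a,(w*k,h*k),interpolation=cv2.INTER_NEAREST)
    for q,col in polys:
        q=np.array([(proj(cam,x)-[u0,v0]+.5)*k for x in q])
        cv2.polylines(a,[np.round(q).astype(np.int32)],True,col,1)
    return a
E
python3 - <<'E'
from h import *
out=[]
rect=lambda x0,x1,y0,y1,z:[hw(x0,y0,z),hw(x1,y0,z),hw(x1,y1,z),hw(x0,y1,z)]
for c,dx,u0,v0 in(("top",-1,308,140),("scene",1.5,165,190)):
    p=np.load(c+".npz")["p"]
    X=670.8+dx
    out.append(crop(c,p,u0,v0,80,100,5,[(rect(X-14,X+14,-59-9,-59+9,24),(0,0,255)),(rect(X+50,X+70,-59-58,-59+58,71),(0,255,0)),(rect(X-75,X-53,-117,-1,71),(0,255,0)),(rect(X-71,X-57,-59-23,-59+23,110),(255,0,0))]))
    print(hw(X,-59,24))
cv2.imwrite("pics/slot.png",np.hstack(out))
E
```

```text
[ 0.641  -0.2031  0.024 ]
[ 0.6434 -0.2037  0.024 ]
```

View pics/slot.png

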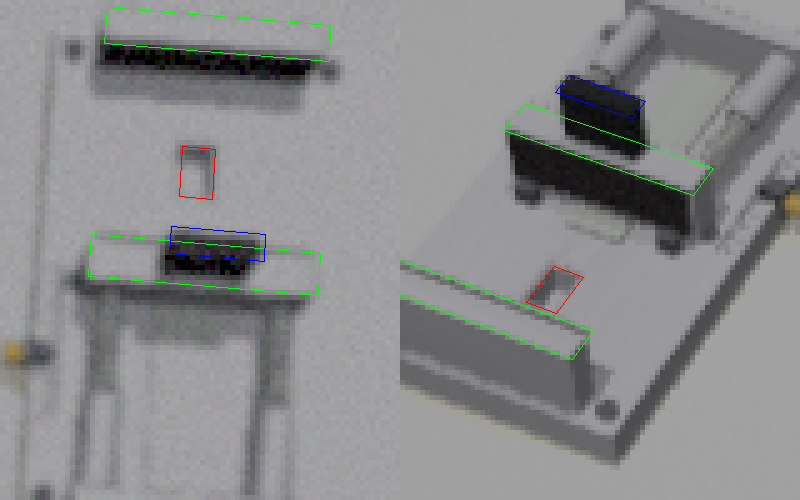

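The overlays match the slot, jaws and grip in both cameras, so the slot is at about (0.642, -0.2035) and the holder at -12.55°. I'll carry the rest over it.

Request:
{"name": "apply_moves", "arguments": {"moves": [{"jaw":0,"offset":[-40,14,0],"rot":[0,0,0]},{"jaw":0,"offset":[-50,17,0],"rot":[0,0,0]},{"jaw":0,"offset":[-50,17,0],"rot":[0,0,0]},{"jaw":0,"offset":[-50,17,0],"rot":[0,0,0]},{"jaw":0,"offset":[-50,17,0],"rot":[0,0,0]}]}}

```text
time_s: 6.3
eef_pos: [0.6198, -0.1065, 0.1808]
eef_rot: [0.001, 0.74, 0.672, 0.0]
wrist_force: [1.1, -0.5, -1.4]
opening: 0.366
grasp_force: 59.6
```

Request:
{"name": "apply_moves", "arguments": {"moves": [{"jaw":0,"offset":[-50,16,0],"rot":[0,0,0]},{"jaw":0,"offset":[-45,16,0],"rot":[0,0,0]},{"jaw":0,"offset":[0,0,0],"rot":[0,0,9.7]},{"jaw":0,"offset":[0,0,0],"rot":[0,0,9.7]},{"jaw":0,"offset":[0,0,0],"rot":[0,0,9.7]}]}}

```text
time_s: 6.92
eef_pos: [0.6421, -0.2027, 0.1805]
eef_rot: [0.0, 0.887, 0.462, 0.0]
wrist_force: [0.2, 0.2, -1.8]
opening: 0.365
grasp_force: 59.7
```

Request:
{"name": "apply_moves", "arguments": {"moves": [{"jaw":0,"offset":[0,0,0],"rot":[0,0,9.7]},{"jaw":0,"offset":[0,0,0],"rot":[0,0,9.7]},{"jaw":0,"offset":[0,0,0],"rot":[0,0,9.7]},{"jaw":0,"offset":[0,0,0],"rot":[0,0,9.7]},{"jaw":0,"offset":[0,0,0],"rot":[0,0,9.7]}]}}

```text
time_s: 7.55
eef_pos: [0.6422, -0.2024, 0.1806]
eef_rot: [0.0, 0.998, 0.057, 0.0]
wrist_force: [-0.1, 0.5, -0.8]
opening: 0.365
grasp_force: 59.7
```

Request:
{"name": "apply_moves", "arguments": {"moves": [{"jaw":0,"offset":[0,0,0],"rot":[0,0,9.7]},{"jaw":0,"offset":[0,0,0],"rot":[0,0,9.7]},{"jaw":0,"offset":[0,0,0],"rot":[0,0,0]},{"jaw":0,"offset":[0,0,0],"rot":[0,0,0]},{"jaw":0,"offset":[0,0,0],"rot":[0,0,0]}]}}

```text
time_s: 8.18
eef_pos: [0.6422, -0.2025, 0.1796]
eef_rot: [0.0, 0.994, -0.108, 0.0]
wrist_force: [-0.4, 0.6, -1.8]
opening: 0.369
grasp_force: 59.7
```

Run:
```python
from h import *
w=hw(670.8,-59,24);delta(w[0],w[1],.16,-102.55)
o=ctrl.get_obs();e=o["eef_pos"]
out=[]
box=lambda dx,dz,lx,ly:[e+HX*(dx+a*lx)/1e3+HY*b*ly/1e3+[0,0,dz/1e3] for a,b in((-1,-1),(1,-1),(1,1),(-1,1))]
for c,(ho,) in(("scene",(0,)),):
    p,d=ctrl.camera(c)
    u,v=proj(c,e).astype(int)
    rs=ctrl.outline_of(c,"notched_center");print([(r["score"],r["position"],r["region"].sum()) for r in rs],u,v)
    out=crop(c,p,u-50,v-40,100,100,6,[(box(0,-8,21,16),(0,255,0)),(box(0,42,21,16),(0,255,0)),(box(0,-26,13,8),(0,0,255))])
    cv2.imwrite("pics/held.png",out)
```

```text
t 8.175 pos [ 0.6422 -0.2025  0.1796] yaw -102.42668526491829 tilt z [ 0.0001 -0.0001 -1.    ] q [-0.4812  0.439   1.3849 -0.      1.3176  1.3065] open 0.36928694605130163 F [-0.3566  0.609  -1.8188]
rotz 0.1233147350816921 shift now-axes mm [-0.0809  0.9097 19.5524]
shift in target axes mm [-0.0763  0.9111 19.5524]
[(0.57, [182.8, 202.6], np.int64(313))] 189 204
```

View pics/held.png

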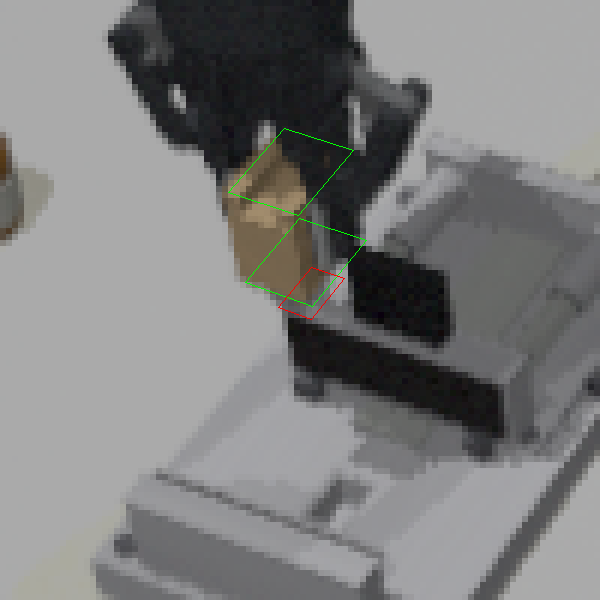

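The crop shows the notched rest held upright, its outline within about 1 px of the prediction. I'll get its x offset in the grip from depth.

Run:
```python
from h import *
e=ctrl.get_obs()["eef_pos"]
for c in("scene","top"):
    p,d=ctrl.camera(c);P,u,v=world(c,d,np.ones(d.shape,bool))
    rgb=p[v,u].astype(int)
    Q=(P-e);q=np.c_[Q@HX,Q@HY,Q[:,2]]*1e3
    # light wood colour: r>b clearly
    m=(abs(q[:,0])<40)&(abs(q[:,1])<25)&(q[:,2]>-12)&(q[:,2]<50)&(rgb[:,0]-rgb[:,2]>15)
    k=q[m];print(c,len(k))
    f=k[(k[:,2]>-4)&(k[:,2]<25)&(abs(k[:,1])<12)]
    if len(f)>5: print("front x",np.median(f[:,0]),f[:,0].std(),"y",np.percentile(k[:,1],[3,97]),"z",np.percentile(k[:,2],[2,98]))
    if len(f)>5:
        for z0 in(-5,2,9,16,23):
            g=f[(f[:,2]>=z0)&(f[:,2]<z0+7)];print(z0,len(g),np.median(g[:,0]) if len(g) else "")
```

```text
scene 290
front x 22.70571080792958 1.1685461216541344 y [-16.7301  15.0976] z [-4.4596 44.2107]
-5 13 23.085965590145094
2 16 23.02570907362932
9 20 22.466360844217967
16 16 22.852006947330278
23 6 22.84186548363629
top 0
```

Request:
{"name": "apply_moves", "arguments": {"moves": [{"jaw":0,"offset":[0,0.6,35],"rot":[0,0,0.1]},{"jaw":0,"offset":[0,0,35],"rot":[0,0,0]},{"jaw":0,"offset":[0,0,30],"rot":[0,0,0]},{"jaw":0,"offset":[0,0,20],"rot":[0,0,0]},{"jaw":0,"offset":[0,0,3],"rot":[0,0,0]}]}}

```text
time_s: 9.0
eef_pos: [0.6412, -0.2026, 0.0547]
eef_rot: [-0.001, 0.994, -0.11, -0.001]
wrist_force: [-0.4, 0.0, -0.9]
opening: 0.367
grasp_force: 59.7
```

Request:
{"name": "apply_moves", "arguments": {"moves": [{"jaw":0,"offset":[0,0,3],"rot":[0,0,0]},{"jaw":0,"offset":[0,0,2],"rot":[0,0,0]},{"jaw":0,"offset":[0,0,2],"rot":[0,0,0]},{"jaw":0,"offset":[0,0,1],"rot":[0,0,0]},{"jaw":0,"offset":[0,0,0],"rot":[0,0,0]}]}}

```text
time_s: 9.62
eef_pos: [0.6421, -0.203, 0.0484]
eef_rot: [0.0, 0.994, -0.11, 0.0]
wrist_force: [-0.4, -0.8, -2.2]
opening: 0.37
grasp_force: 59.7
```

Request:
{"name": "apply_moves", "arguments": {"moves": [{"jaw":0,"offset":[0,0,2],"rot":[0,0,0]},{"jaw":0,"offset":[0,0,2],"rot":[0,0,0]},{"jaw":0,"offset":[0,0,1],"rot":[0,0,0]},{"jaw":0,"offset":[0,0,0],"rot":[0,0,0]},{"jaw":0,"offset":[0,0,0],"rot":[0,0,0]}]}}

```text
time_s: 10.25
eef_pos: [0.6421, -0.2031, 0.0433]
eef_rot: [0.0, 0.994, -0.11, 0.0]
wrist_force: [-0.7, 0.1, -2.0]
opening: 0.37
grasp_force: 59.8
```

Entering freely, with no contact force. I'll continue down.

Request:
{"name": "apply_moves", "arguments": {"moves": [{"jaw":0,"offset":[0,0,2],"rot":[0,0,0]},{"jaw":0,"offset":[0,0,2],"rot":[0,0,0]},{"jaw":0,"offset":[0,0,2],"rot":[0,0,0]},{"jaw":0,"offset":[0,0,1],"rot":[0,0,0]},{"jaw":0,"offset":[0,0,0],"rot":[0,0,0]}]}}

```text
time_s: 10.88
eef_pos: [0.6421, -0.203, 0.0362]
eef_rot: [-0.0, 0.994, -0.11, -0.0]
wrist_force: [-0.0, 0.8, -2.0]
opening: 0.367
grasp_force: 59.8
```

Request:
{"name": "apply_moves", "arguments": {"moves": [{"jaw":0,"offset":[0,0,1.5],"rot":[0,0,0]},{"jaw":0,"offset":[0,0,1.5],"rot":[0,0,0]},{"jaw":0,"offset":[0,0,1],"rot":[0,0,0]},{"jaw":0,"offset":[0,0,0],"rot":[0,0,0]},{"jaw":0,"offset":[0,0,0],"rot":[0,0,0]}]}}

```text
time_s: 11.5
eef_pos: [0.6421, -0.203, 0.0325]
eef_rot: [0.0, 0.994, -0.11, 0.0]
wrist_force: [-1.6, 0.6, 2.5]
opening: 0.375
grasp_force: 60.0
```

Request:
{"name": "apply_moves", "arguments": {"moves": [{"jaw":0,"offset":[0,0,1],"rot":[0,0,0]},{"jaw":0,"offset":[0,0,0],"rot":[0,0,0]},{"jaw":0.62,"offset":[0,0,0],"rot":[0,0,0]},{"jaw":0.62,"offset":[0,0,0],"rot":[0,0,0]},{"jaw":0.62,"offset":[0,0,0],"rot":[0,0,0]}]}}

```text
time_s: 12.12
eef_pos: [0.6422, -0.203, 0.0311]
eef_rot: [-0.0, 0.994, -0.11, 0.0]
wrist_force: [-0.4, 0.0, -0.4]
opening: 0.623
grasp_force: 0.0
```

Request:
{"name": "apply_moves", "arguments": {"moves": [{"jaw":0.62,"offset":[0,0,-15],"rot":[0,0,0]},{"jaw":0.62,"offset":[0,0,-30],"rot":[0,0,0]},{"jaw":0.62,"offset":[0,0,-40],"rot":[0,0,0]},{"jaw":0.62,"offset":[0,0,-40],"rot":[0,0,0]},{"jaw":0.62,"offset":[0,0,-20],"rot":[0,0,0]}]}}

```text
time_s: 12.75
eef_pos: [0.6435, -0.2037, 0.1803]
eef_rot: [0.001, 0.994, -0.11, 0.002]
wrist_force: [0.3, 0.9, 0.3]
opening: 0.618
grasp_force: 0.0
```

Run:
```python
from h import *
delta(*(hw(606,-59,78)),167.45)
p,d=ctrl.camera("scene");np.savez("scene2.npz",p=p,d=d)
P,u,v=world("scene",d,np.ones(d.shape,bool));q=np.c_[P@HX,P@HY,P[:,2]]*1e3
m=(abs(q[:,0]-672)<30)&(abs(q[:,1]+59)<20)&(q[:,2]>28)&(q[:,2]<90)
print(m.sum(),np.percentile(q[m],[2,50,98],axis=0))
X=672.3;rect=lambda x0,x1,y0,y1,z:[hw(x0,y0,z),hw(x1,y0,z),hw(x1,y1,z),hw(x0,y1,z)]
a=crop("scene",p,160,180,100,100,6,[(rect(X-21,X+21,-75,-43,24),(0,255,0)),(rect(X-21,X+21,-75,-43,74),(0,255,0))])
cv2.imwrite("pics/home.png",a)
```

```text
t 12.75 pos [ 0.6435 -0.2037  0.1803] yaw -102.6281570932289 tilt z [ 0.0046 -0.0024 -1.    ] q [-0.482   0.4383  1.3842 -0.      1.3138  1.3092] open 0.6178626170709043 F [0.3138 0.9166 0.3186]
rotz 89.92184290677113 shift now-axes mm [-66.9163  -0.0688 102.0022]
shift in target axes mm [ -0.02    66.3986 102.34  ]
366 [[653.2879 -75.2715  29.5466]
 [682.3521 -52.6454  62.5597]
 [696.1226 -43.0084  77.3107]]
```

View pics/home.png

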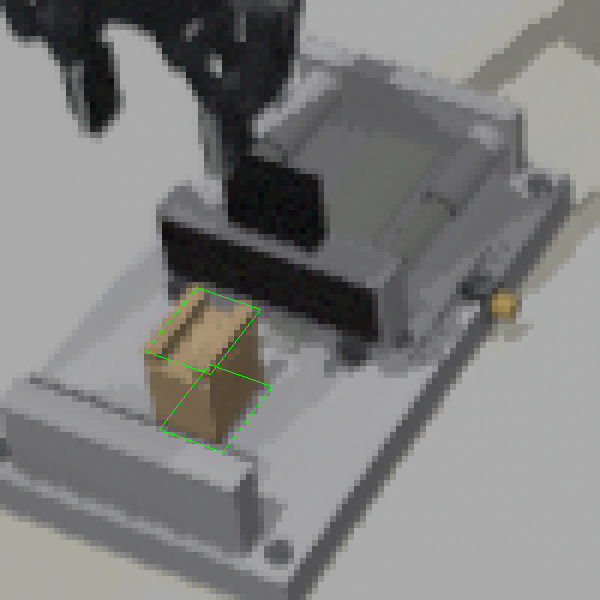

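The rest stands upright and home in the slot (crop 145–260, 285–440). Grip, pointer side and cursor (crop 478,285) are free. Next I'll turn 90° back and go to the pull grip.

Request:
{"name": "apply_moves", "arguments": {"moves": [{"jaw":0.45,"offset":[0,0,0],"rot":[0,0,-10]},{"jaw":0.45,"offset":[0,0,0],"rot":[0,0,-10]},{"jaw":0.45,"offset":[0,0,0],"rot":[0,0,-10]},{"jaw":0.45,"offset":[0,0,0],"rot":[0,0,-10]},{"jaw":0.45,"offset":[0,0,0],"rot":[0,0,-10]}]}}

```text
time_s: 13.42
eef_pos: [0.6414, -0.2027, 0.1746]
eef_rot: [-0.001, 0.946, 0.323, -0.001]
wrist_force: [-0.8, -0.1, 0.4]
opening: 0.446
grasp_force: 0.0
```

Request:
{"name": "apply_moves", "arguments": {"moves": [{"jaw":0.45,"offset":[0,0,0],"rot":[0,0,-10]},{"jaw":0.45,"offset":[0,0,0],"rot":[0,0,-10]},{"jaw":0.45,"offset":[0,0,0],"rot":[0,0,-10]},{"jaw":0.45,"offset":[0,0,0],"rot":[0,0,-10]},{"jaw":0.45,"offset":[0,-30,0],"rot":[0,0,0]}]}}

```text
time_s: 14.05
eef_pos: [0.6128, -0.1965, 0.1746]
eef_rot: [-0.001, 0.78, 0.626, -0.0]
wrist_force: [-0.2, -0.5, 0.0]
opening: 0.449
grasp_force: 0.0
```

Request:
{"name": "apply_moves", "arguments": {"moves": [{"jaw":0.45,"offset":[0,-20,0],"rot":[0,0,0]},{"jaw":0.45,"offset":[0,-15,0],"rot":[0,0,0]},{"jaw":0.45,"offset":[0,0,0],"rot":[0,0,0]},{"jaw":0.45,"offset":[0,0,0],"rot":[0,0,0]},{"jaw":0.45,"offset":[0,0,0],"rot":[0,0,0]}]}}

```text
time_s: 14.68
eef_pos: [0.5791, -0.189, 0.176]
eef_rot: [-0.0, 0.781, 0.625, -0.0]
wrist_force: [-0.2, -0.4, 0.6]
opening: 0.451
grasp_force: 0.0
```

Run:
```python
from h import *
delta(*(hw(606,-59,78)),-12.55)
```

```text
t 14.675 pos [ 0.5791 -0.189   0.176 ] yaw -12.626578201317688 tilt z [-0.  0. -1.] q [-0.51    0.3075  1.5684 -0.      1.2657 -0.2897] open 0.4508708125763064 F [-0.1528 -0.3783  0.6039]
rotz -0.07657820131768744 shift now-axes mm [-0.3649 -0.3513 98.0269]
shift in target axes mm [-0.3639 -0.3562 98.0269]
```

Request:
{"name": "apply_moves", "arguments": {"moves": [{"jaw":0.45,"offset":[0,0,30],"rot":[0,0,0]},{"jaw":0.45,"offset":[0,0,25],"rot":[0,0,0]},{"jaw":0.45,"offset":[0,0,23],"rot":[0,0,0]},{"jaw":0.45,"offset":[0,0,20],"rot":[0,0,0]},{"jaw":0.45,"offset":[0,0,0],"rot":[0,0,0]}]}}

```text
time_s: 15.3
eef_pos: [0.5776, -0.1882, 0.0763]
eef_rot: [-0.002, 0.781, 0.625, -0.001]
wrist_force: [0.3, 0.1, 0.1]
opening: 0.446
grasp_force: 0.0
```

Request:
{"name": "apply_moves", "arguments": {"moves": [{"jaw":0,"offset":[0,0,0],"rot":[0,0,0]},{"jaw":0,"offset":[0,0,0],"rot":[0,0,0]},{"jaw":0,"offset":[0,0,0],"rot":[0,0,0]},{"jaw":0,"offset":[0,0,0],"rot":[0,0,0]},{"jaw":0,"offset":[0,0,0],"rot":[0,0,0]}]}}

```text
time_s: 15.92
eef_pos: [0.5771, -0.1887, 0.0794]
eef_rot: [-0.001, 0.78, 0.625, -0.001]
wrist_force: [-9.6, 1.0, 6.8]
opening: 0.15
grasp_force: 60.4
```

Run:
```python
from h import *
delta(*(hw(606,-59,78)),-12.55)
e=ctrl.get_obs()["eef_pos"]; print("hx",e@HX*1e3,"hy",e@HY*1e3)
im=[]
# old views: region of pointer and cursor, with x-lines (every 10 mm from 606) at +y edge height 28
for c,f,dx,u0,v0 in(("top","top.npz",-2,306,185),("scene","scene2.npz",1.5,215,210)):
    p=np.load(f)["p"]
    L=[([hw(606+dx-k,8,28),hw(606+dx-k,26,28)],(0,0,255) if k==0 else (0,200,0)) for k in(0,20,30,40,50)]
    im.append(crop(c,p,u0,v0,32,44,12,L))
cv2.imwrite("pics/cur.png",np.hstack(im))
```

```text
t 15.925 pos [ 0.5771 -0.1887  0.0794] yaw -12.606192502968872 tilt z [-0.0034  0.0004 -1.    ] q [-0.5105  0.4248  1.6283 -0.0015  1.0916 -0.2898] open 0.15041953738476188 F [-9.6205  1.0191  6.7875]
rotz -0.05619250296888367 shift now-axes mm [-0.2399  1.6642  1.351 ]
shift in target axes mm [-0.242   1.6594  1.3565]
hx 604.3406316051334 hy -58.75796399740692
```

View pics/cur.png

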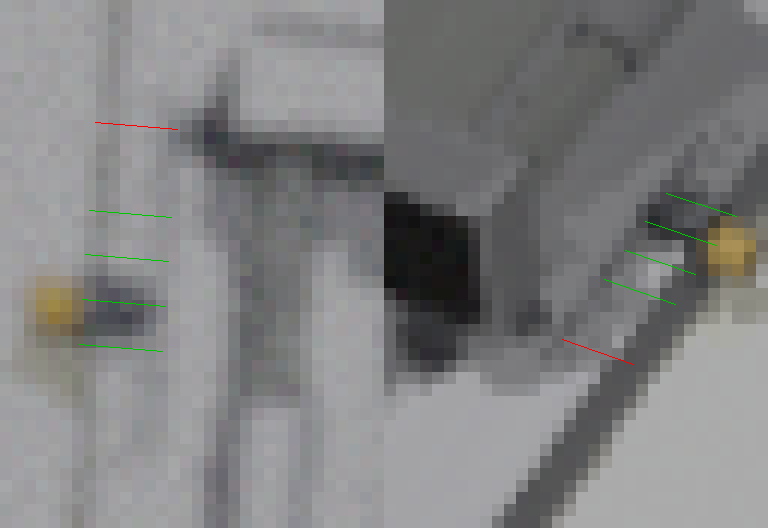

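Top crop: the pointer is at about (205,128), level with the grip middle (red line). The dark saddle is centred at about (120,309), which is about 41–43 mm back. I'll pull 38 mm and then compare directly.

Request:
{"name": "apply_moves", "arguments": {"moves": [{"jaw":0,"offset":[0,-4,-1],"rot":[0,0,0]},{"jaw":0,"offset":[0,-8,0],"rot":[0,0,0]},{"jaw":0,"offset":[0,-8,0],"rot":[0,0,0]},{"jaw":0,"offset":[0,-8,0],"rot":[0,0,0]},{"jaw":0,"offset":[0,-8,0],"rot":[0,0,0]}]}}

```text
time_s: 16.55
eef_pos: [0.5449, -0.1815, 0.0794]
eef_rot: [0.002, 0.781, 0.625, 0.001]
wrist_force: [8.8, -3.2, -12.7]
opening: 0.153
grasp_force: 58.8
```

Request:
{"name": "apply_moves", "arguments": {"moves": [{"jaw":0,"offset":[0,-3,0],"rot":[0,0,0]},{"jaw":0,"offset":[0,0,0],"rot":[0,0,0]},{"jaw":0,"offset":[0,0,0],"rot":[0,0,0]},{"jaw":0,"offset":[0,0,0],"rot":[0,0,0]},{"jaw":0,"offset":[0,0,0],"rot":[0,0,0]}]}}

```text
time_s: 17.18
eef_pos: [0.5422, -0.1809, 0.0794]
eef_rot: [0.002, 0.781, 0.625, 0.001]
wrist_force: [9.5, -2.6, -13.1]
opening: 0.151
grasp_force: 58.9
```

Run:
```python
from h import *
delta(*(hw(564,-59,78)),-12.55)
e=ctrl.get_obs()["eef_pos"]; print("hx",e@HX*1e3,"hy",e@HY*1e3)
X=e@HX*1e3
im=[]
for c,u0,v0 in(("top",300,185),("scene",220,200)):
    P=[ctrl.camera(c)[0].astype(float) for _ in range(6)];p=np.mean(P,0);np.save(c+"3.npy",p)
    print(c,proj(c,hw(X,12,28)))
    for t in("cursor_tip","jaw_pointer"):
        print(c,t,[(round(r["score"],2),np.round(r["position"],1),r["region"].sum()) for r in ctrl.outline_of(c,t)[:3]])
    a=255*(p[v0:v0+40,u0:u0+40]/255.)**.6
    lo,hi=np.percentile(a,[1,99]);a=np.clip((a-lo)/(hi-lo)*255,0,255).astype(np.uint8)[:,:,::-1]
    im.append(cv2.resize(a,(400,400),interpolation=cv2.INTER_CUBIC))
cv2.imwrite("pics/cmp.png",np.hstack(im))
```

```text
t 17.175 pos [ 0.5422 -0.1809  0.0794] yaw -12.642058236821194 tilt z [ 0.0038 -0.0015 -1.    ] q [-0.53    0.3521  1.7301  0.0008  1.0553 -0.3097] open 0.1512588402162033 F [  9.4657  -2.5858 -13.0635]
rotz -0.0920582368212024 shift now-axes mm [-0.253  -4.5279  1.4088]
shift in target axes mm [-0.2465 -4.5225  1.427 ]
hx 568.5225212464446 hy -58.75346149187966
top [317.8253 208.1908]
top cursor_tip [(0.74, array([191.7, 215.2]), np.int64(329)), (0.62, array([312.8, 213.6]), np.int64(32)), (0.44, array([325. , 169.6]), np.int64(1180))]
top jaw_pointer [(0.44, array([191.7, 217.3]), np.int64(331))]
scene [237.3996 228.6271]
scene cursor_tip [(0.59, array([240.3, 228.9]), np.int64(58)), (0.51, array([355.8, 243.4]), np.int64(351))]
scene jaw_pointer [(0.76, array([212.8, 217.3]), np.int64(670))]
```

View pics/cmp.png

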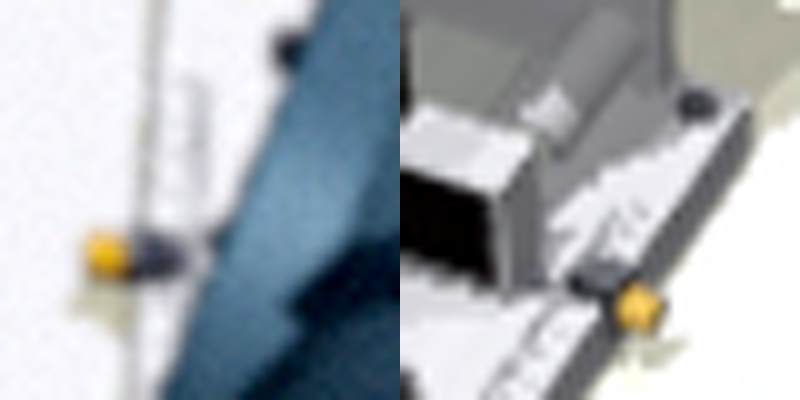

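```bash
cat > prof.py <<'E'
from h import *
def ortho(c,p,z=28,x0=540,x1=620,y0=-5,y1=30,s=.5):
    xs=np.arange(x0,x1,s);ys=np.arange(y0,y1,s)
    P=ctrl.camera_params(c);Ti=np.linalg.inv(P["cam_to_world"]);K=np.array(P["K"])
    gx,gy=np.meshgrid(xs,ys);W=(gx[...,None]*HX+gy[...,None]*HY)/1e3;W[...,2]=z/1e3
    q=(W@Ti[:3,:3].T+Ti[:3,3])@K.T;m=(q[...,:2]/q[...,2:]).astype(np.float32)
    return xs,ys,cv2.remap(p.astype(np.float32),m[...,0],m[...,1],cv2.INTER_CUBIC)
E
python3 - <<'E'
from prof import *
big=[]
for c,f in(("top","top.npz"),("top","top3.npy"),("scene","scene2.npz"),("scene","scene3.npy")):
    p=np.load(f);p=p["p"] if f.endswith("npz") else p
    xs,ys,o=ortho(c,p);g=o.mean(2)
    a=255*np.clip((o-20)/130,0,1)**.7
    a=cv2.resize(a.astype(np.uint8)[::-1,:,::-1],(800,145),interpolation=1)
    for x in range(540,620,10): cv2.line(a,((x-540)*10,0),((x-540)*10,6 if x%50 else 14),(0,0,255),1)
    big.append(a)
    for yy in range(4,24,2):
        k=abs(ys-yy)<1; pr=g[k].mean(0); i=slice(int((550-540)*2),int((585-540)*2)); b=np.percentile(pr[i],75)
        w=np.clip(b-pr[i]-12,0,None); print(f,yy,"min x",xs[i][pr[i].argmin()],"depth",round(b-pr[i].min(),1),"centroid",round((w*xs[i]).sum()/(w.sum()+1e-6),1))
cv2.imwrite("pics/ortho.png",np.vstack(big))
E
```

```text
top.npz 4 min x 582.5 depth 11.7 centroid 0.0
top.npz 6 min x 582.0 depth 5.2 centroid 0.0
top.npz 8 min x 562.5 depth 13.3 centroid 562.2
top.npz 10 min x 563.0 depth 33.3 centroid 562.2
top.npz 12 min x 562.5 depth 56.2 centroid 562.1
top.npz 14 min x 561.5 depth 73.2 centroid 561.8
top.npz 16 min x 560.0 depth 83.0 centroid 561.6
top.npz 18 min x 560.5 depth 77.9 centroid 561.8
top.npz 20 min x 561.0 depth 68.4 centroid 562.0
top.npz 22 min x 559.0 depth 54.4 centroid 561.8
top3.npy 4 min x 568.0 depth 65.6 centroid 560.9
top3.npy 6 min x 550.0 depth 62.7 centroid 559.6
top3.npy 8 min x 550.0 depth 44.4 centroid 558.4
top3.npy 10 min x 561.5 depth 42.7 centroid 560.3
top3.npy 12 min x 561.5 depth 67.1 centroid 561.8
top3.npy 14 min x 561.5 depth 83.3 centroid 561.9
top3.npy 16 min x 561.0 depth 91.5 centroid 561.6
top3.npy 18 min x 559.5 depth 92.2 centroid 561.9
top3.npy 20 min x 559.0 depth 81.5 centroid 562.0
top3.npy 22 min x 558.5 depth 66.8 centroid 561.4
scene2.npz 4 min x 564.0 depth 10.8 centroid 0.0
scene2.npz 6 min x 565.0 depth 22.3 centroid 564.3
scene2.npz 8 min x 56
[... 210 characters left out ...]
5 depth 70.2 centroid 562.9
scene2.npz 18 min x 567.5 depth 79.9 centroid 562.3
scene2.npz 20 min x 567.5 depth 76.8 centroid 562.6
scene2.npz 22 min x 570.5 depth 30.8 centroid 564.8
scene3.npy 4 min x 570.5 depth 55.6 centroid 570.3
scene3.npy 6 min x 565.0 depth 35.3 centroid 566.1
scene3.npy 8 min x 565.5 depth 49.1 centroid 564.0
scene3.npy 10 min x 566.5 depth 70.5 centroid 563.9
scene3.npy 12 min x 567.5 depth 86.2 centroid 564.1
scene3.npy 14 min x 567.5 depth 88.6 centroid 563.3
scene3.npy 16 min x 567.0 depth 87.6 centroid 563.0
scene3.npy 18 min x 567.0 depth 94.0 centroid 562.9
scene3.npy 20 min x 567.5 depth 76.2 centroid 563.8
scene3.npy 22 min x 570.5 depth 34.3 centroid 565.0
```

View pics/ortho.png

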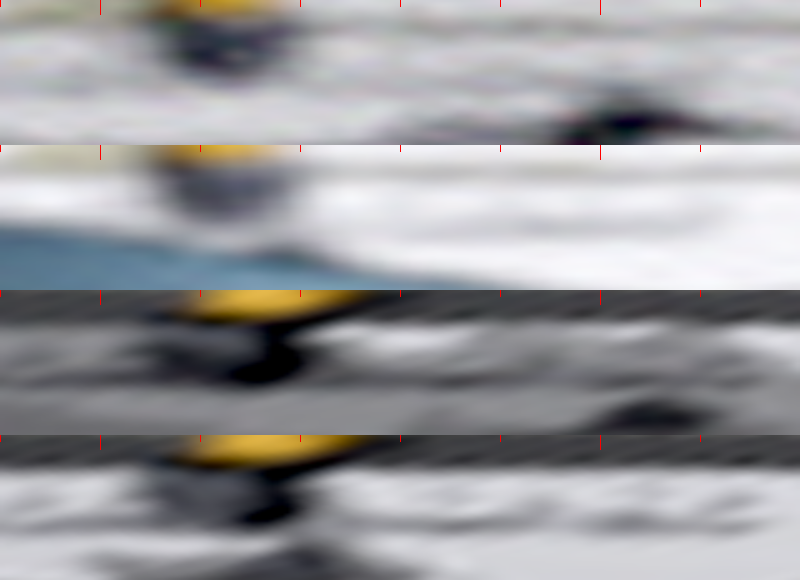

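Request:
{"name": "apply_moves", "arguments": {"moves": [{"jaw":0,"offset":[0,-2.5,0.5],"rot":[0,0,0]},{"jaw":0,"offset":[0,-2.5,0.5],"rot":[0,0,0]},{"jaw":0,"offset":[0,0,0],"rot":[0,0,0]},{"jaw":0,"offset":[0,0,0],"rot":[0,0,0]},{"jaw":0,"offset":[0,0,0],"rot":[0,0,0]}]}}

```text
time_s: 18.6
eef_pos: [0.5382, -0.18, 0.0794]
eef_rot: [0.003, 0.781, 0.625, 0.002]
wrist_force: [8.6, -2.2, -7.4]
opening: 0.152
grasp_force: 59.5
```

Run:
```python
from prof import *
o=ctrl.get_obs();e=o["eef_pos"];print("hx",e@HX*1e3,"z",e[2],o["wrist_force"],o["opening"])
for c in("top","scene"): np.save(c+"4.npy",np.mean([ctrl.camera(c)[0].astype(float) for _ in range(6)],0))
p0=np.load("scene.npz")["p"]
big=[]
for c,f,lo,hi in(("top","top.npz",592,616),("scene","scene.npz",592,618),("scene","scene2.npz",592,618),("scene","scene3.npy",555,585),("top","top4.npy",550,580),("scene","scene4.npy",550,580)):
    p=np.load(f);p=p["p"] if f.endswith("npz") else p
    xs,ys,o=ortho(c,p,x1=625,x0=535);g=o.mean(2)
    for yy in(0,1.5,3,4.5,6,7.5,9):
        k=abs(ys-yy)<.8; pr=g[k].mean(0); i=(xs>=lo)&(xs<hi); b=np.percentile(pr[i],80);w=np.clip(b-pr[i]-.35*(b-pr[i].min()),0,None)
        print(f,yy,"min x",xs[i][pr[i].argmin()],"depth",round(b-pr[i].min(),1),"centroid",round((w*xs[i]).sum()/(w.sum()+1e-6),1))
    if f[-5]=="4" or f=="scene2.npz":
        a=255*np.clip((o-20)/130,0,1)**.7
        a=cv2.resize(a.astype(np.uint8)[::-1,:,::-1],(800,180),interpolation=1);big.append(a)
cv2.imwrite("pics/ortho2.png",np.vstack(big))
```

```text
hx 564.4612589325346 z 0.07942909261340639 [ 8.6285 -2.1534 -7.3573] 0.15249580374089838
top.npz 0 min x 602.5 depth 51.9 centroid 602.9
top.npz 1.5 min x 603.5 depth 60.7 centroid 603.1
top.npz 3 min x 604.0 depth 63.7 centroid 603.0
top.npz 4.5 min x 603.0 depth 62.0 centroid 602.8
top.npz 6 min x 602.5 depth 54.7 centroid 602.5
top.npz 7.5 min x 602.0 depth 43.4 centroid 602.0
top.npz 9 min x 601.5 depth 31.1 centroid 601.3
scene.npz 0 min x 607.5 depth 57.2 centroid 606.0
scene.npz 1.5 min x 606.5 depth 60.0 centroid 606.3
scene.npz 3 min x 606.0 depth 53.1 centroid 606.8
scene.npz 4.5 min x 606.5 depth 30.6 centroid 607.1
scene.npz 6 min x 607.0 depth 16.8 centroid 605.3
scene.npz 7.5 min x 602.5 depth 20.6 centroid 603.1
scene.npz 9 min x 603.0 depth 23.9 centroid 601.5
scene2.npz 0 min x 604.0 depth 50.4 centroid 605.7
scene2.npz 1.5 min x 604.5 depth 46.3 centroid 605.6
scene2.npz 3 min x 605.5 depth 34.0 centroid 605.8
scene2.npz 4.5 min x 606.0 depth 18.8 centroid 606.1
scene2.npz 6 min x 601.0 depth 13.0 centroid 603.9
scene2.npz 7.5 min x 602.5 depth 14.9 centroid 602.4
s
[... 424 characters left out ...]
min x 566.0 depth 40.7 centroid 561.9
top4.npy 1.5 min x 563.5 depth 64.1 centroid 560.3
top4.npy 3 min x 563.0 depth 73.2 centroid 559.4
top4.npy 4.5 min x 550.0 depth 72.9 centroid 558.4
top4.npy 6 min x 550.0 depth 65.7 centroid 557.7
top4.npy 7.5 min x 550.0 depth 51.6 centroid 558.0
top4.npy 9 min x 563.0 depth 45.6 centroid 560.6
scene4.npy 0 min x 566.5 depth 58.5 centroid 565.6
scene4.npy 1.5 min x 566.0 depth 66.6 centroid 566.1
scene4.npy 3 min x 565.5 depth 60.0 centroid 566.3
scene4.npy 4.5 min x 565.5 depth 45.1 centroid 565.5
scene4.npy 6 min x 565.5 depth 39.3 centroid 565.0
scene4.npy 7.5 min x 566.0 depth 43.3 centroid 565.0
scene4.npy 9 min x 566.0 depth 55.9 centroid 565.1
```

View pics/ortho2.png

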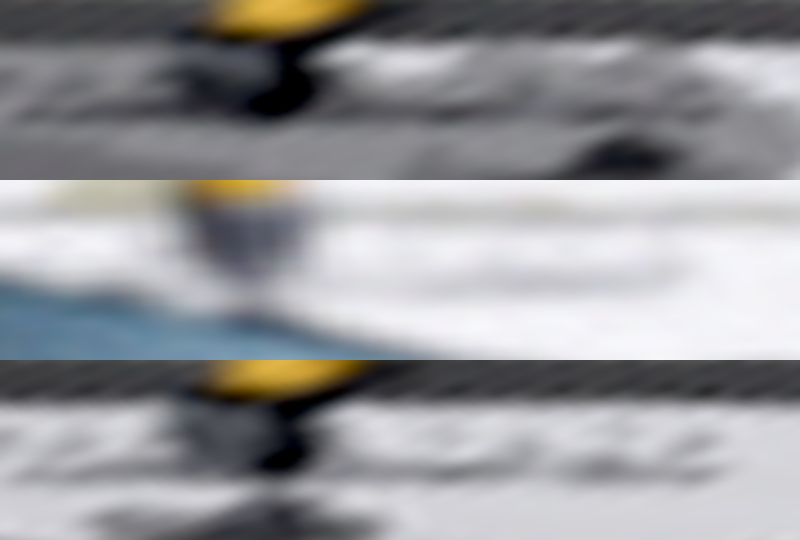

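The pointer now sits almost at the tip. Top gives about 0.6–1.2 mm left and scene about 1–1.5 mm. I'll go about 1 mm further.

Request:
{"name": "apply_moves", "arguments": {"moves": [{"jaw":0,"offset":[0,-1,0],"rot":[0,0,0]},{"jaw":0,"offset":[0,0,0],"rot":[0,0,0]},{"jaw":0,"offset":[0,0,0],"rot":[0,0,0]},{"jaw":0,"offset":[0,0,0],"rot":[0,0,0]},{"jaw":0,"offset":[0,0,0],"rot":[0,0,0]}]}}

```text
time_s: 19.82
eef_pos: [0.5373, -0.1799, 0.0794]
eef_rot: [0.003, 0.781, 0.625, 0.002]
wrist_force: [9.3, -2.0, -8.7]
opening: 0.157
grasp_force: 59.5
```

Run:
```python
from prof import *
o=ctrl.get_obs();e=o["eef_pos"];print("hx",e@HX*1e3,"z",e[2],o["wrist_force"],o["opening"])
for c in("top","scene"):
    p=np.mean([ctrl.camera(c)[0].astype(float) for _ in range(6)],0)
    xs,ys,g=ortho(c,p,x1=625,x0=535);g=g.mean(2)
    for yy in(1.5,3,4.5,6,7.5,9,11,13):
        lo,hi=(555,580) if yy>6 or c=="scene" else (559,572)
        k=abs(ys-yy)<.8; pr=g[k].mean(0); i=(xs>=lo)&(xs<hi); b=np.percentile(pr[i],80);w=np.clip(b-pr[i]-.35*(b-pr[i].min()),0,None)
        print(c,yy,"min",xs[i][pr[i].argmin()],"cen",round((w*xs[i]).sum()/(w.sum()+1e-6),1))
```

```text
hx 563.5093627125132 z 0.0794376704875412 [ 9.3365 -1.9999 -8.6781] 0.1570556201689124
top 1.5 min 564.0 cen 563.4
top 3 min 563.5 cen 563.0
top 4.5 min 563.5 cen 563.0
top 6 min 563.5 cen 563.1
top 7.5 min 563.5 cen 562.2
top 9 min 563.0 cen 562.5
top 11 min 562.5 cen 562.2
top 13 min 561.5 cen 562.0
scene 1.5 min 564.5 cen 565.4
scene 3 min 565.0 cen 565.5
scene 4.5 min 565.0 cen 565.1
scene 6 min 565.0 cen 564.9
scene 7.5 min 565.5 cen 564.9
scene 9 min 566.0 cen 565.0
scene 11 min 567.0 cen 564.7
scene 13 min 568.0 cen 564.3
```

The pointer and tip agree within about 0.5 mm in both cameras, and the grip is holding. I'll hand in.

```bash
python3 -c "
from bench import ctrl
print(ctrl.hand_in())"
```

```text
the job is handed in; nothing more can be done
None
```

The notched rest is home in the slot and released, and the arm is holding the sprung jaw with its pointer level with the cursor tip to within about 0.5 mm; the job is handed in, but it returned no verdict.

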